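Sweep the used stoppers into the sink

TASK

Four used rubber stoppers stand scattered on the bench top beside the sink. Sweep all four across the bench top and over the rim into the sink for washing, pushing them with the fingertips and never picking them up. Leave the porcelain dish, the mortar and the two bottles standing where they are.

Things in the scene. Friction and masses are not known exactly. Their poses are not given: they have to be found in the camera images.
- bench: fixed black granite bench, top at z = 0, with a sink let into it, rim flush, no lip. Origin: on the bench top, middle of the 340 mm side of the sink opening that faces the stoppers; y points from there across the sink (opening x -170..170, y 0..400 mm in this frame), z up. The stoppers stand on the bench top at y -340..-55, x -80..80 mm.
- sink_floor (a point): centre of the floor of the sink, a rectangular dark-grey basin 340 x 400 mm and 180 mm deep with upright walls; axes as the bench's. A steel swan-neck tap stands 100 mm behind the side farthest from the stoppers, its spout ending 130 mm to +y of this point and 160 mm above the bench top.
- stopper_large1: a used terracotta-red rubber stopper (bung), a solid tapered plug 34 mm across the wide end, 28 mm across the narrow end, 30 mm tall, about 28 g, standing with the wide end on the bench top. Origin on its axis at half its height; its z axis points to the narrow end. It slides when pushed low down; it may topple or roll once it drops into the sink.
- stopper_large2: a used terracotta-red rubber stopper (bung), a solid tapered plug 34 mm across the wide end, 28 mm across the narrow end, 30 mm tall, about 28 g, standing with the wide end on the bench top. Origin on its axis at half its height; its z axis points to the narrow end. It slides when pushed low down; it may topple or roll once it drops into the sink. An 8 mm dark bore mark on top.
- stopper_small1: a used terracotta-red rubber stopper (bung), a solid tapered plug 27 mm across the wide end, 23 mm across the narrow end, 26 mm tall, about 16 g, standing with the wide end on the bench top. Origin on its axis at half its height; its z axis points to the narrow end. It slides when pushed low down; it may topple or roll once it drops into the sink.
- stopper_small2: a used terracotta-red rubber stopper (bung), a solid tapered plug 27 mm across the wide end, 23 mm across the narrow end, 26 mm tall, about 16 g, standing with the wide end on the bench top. Origin on its axis at half its height; its z axis points to the narrow end. It slides when pushed low down; it may topple or roll once it drops into the sink. An 8 mm dark bore mark on top.
- dish: a shallow white porcelain evaporating dish standing among the stoppers: 76 mm across the rim, 34 mm high, with a pouring lip that reaches 46 mm from the axis on its -x side; origin at the centre of its underside. To be left alone; light (90 g) and easily shoved.
- mortar: a white porcelain mortar, 88 mm across the rim, 50 mm high, with its pestle standing in it and leaning out over the +x side to 52 mm from the axis, 95 mm high; origin at the centre of its underside. To be left alone.
- amber_bottle: an amber glass reagent bottle with glass stopper and blank label, 68 mm diameter, 150 mm tall; origin at the centre of its underside. To be left alone.
- white_bottle: a white plastic bottle with a red cap, 56 mm diameter, 130 mm tall; origin at the centre of its underside. To be left alone.

How it is judged:
By the outcome, as a careful person would: the job done as asked, in the order asked, and still so for the second after the job is handed in, with the robot touching nothing.
It also fails if it takes over 64 s, if anything falls off the work surface, if the arm or the gripper's body presses on something with over 40 N, if the wrist force passes 120 N, or if a joint passes its speed limit or range.

ROBOT

A 6-joint arm with a two-finger parallel gripper is mounted at the origin on the work surface. World frame = base frame: x ahead of the robot, y to its left, z up, the work surface at z = 0. Lengths are in mm, angles in degrees, forces in N, time in s.
With the tool pointing down it reaches from about 350 to 850 mm from the base axis. Payload 8.1 kg.
Tool frame: the origin (TCP) lies midway between the tips of the shut fingers; the grasp point (between the pads) lies 19 mm behind it; x points along the fingers, z is the direction in which the jaws open and shut, and the axes are right-handed (so a half turn about x gives the same grasp; the last joint's range is limited). The gripper opens to 85 mm and grips with 20 to 120 N. Pads are 22 mm wide; open, the fingers measure 114 mm over their backs; the gripper's body (76 mm by 85 mm) begins 54 mm behind the grasp point. The pads swing forward as they close: fully open they stand 13 mm farther back than shut.
Start: joints at [66.612, 7.471, 85.268, -0, 87.261, -4.893], TCP at [190.312, 569.022, 231.292] pointing down, gripper open.
Joint ranges: [-169.43, 169.43], [-51.17, 129.36], [1.28, 143.12], [-76.62, 256.62], [0, 156.53], [-152.29, 152.29]. Speed limits (degrees/s): [136.94, 136.94, 159.86, 180, 180, 180].

INTERFACE

Orientations are given as [roll, pitch, yaw] about the fixed x, y, z axes, in that order (R = Rz(yaw) Ry(pitch) Rx(roll)).
In Python, from bench import r gives the robot as it stands. The module is installed in compiled form; this text tells all that it offers.
- The arm moves only by the tool servo_tool, never from a script. Its argument "commands" is a list that holds one entry, the list of rows, each a list of 7 numbers: the closure in counts, from 0 (fully open) to 255 (shut), then the shift along the tool's x, y, z in cm, then the turn, a rotation vector about the tool's x, y, z in degrees. A call has 1 to 8 rows; each row is the pose to reach, as a shift and turn from the pose commanded when the call began, along the tool's axes at that moment; what a row does not reach only later rows make up. A row lasts 1/10 s, in which the tool goes at most 50 mm and 8.59 degrees, less where a joint would pass 70% of its speed; a pose out of reach is approached as far as the arm can. A call with a gripper value outside its range is refused whole. The fingers move at their own pace and stop on an object; "force" is the grip in N (left out, the last holds). Time passes only in rows, so rows that repeat a pose let the fingers close. It gives the time, the measured TCP pose, the force and the opening at its end, in the units of the state.
- r.sense(): the state, without advancing time (a new reading comes with each control period).
- r.snapshot(name): name is "scene" or "top" or "wrist"; returns (picture, depth): 384x512x3 uint8, red, green, blue; 384x512 float32, mm along the optical axis (not along the pixel's ray), 0 where there is no reading.
- r.calibration(name): a dict with "fx", "fy", "cx", "cy" (pixels), "pose" (4x4, takes a point from camera to world coordinates). Camera axes: x right, y down, z forward; pixel columns grow to the right and rows downward; lengths in mm; the calibration is good to about 2 mm. The wrist camera is an equidistant fisheye: a pixel r from the principal point sees the ray r / f radians off the axis. A picture is of the moment at which its call begins: read the wrist's pose just before it. calibration takes no time and is no camera call; for the wrist camera it gives the pose at the moment of the call.
- r.hand_in(): hands the job in, once; it reports no verdict.
The state is a dict: "time": time; "joint_pos": joint angles; "qd": joint speeds; "joint_efforts": joint torques, N m; "tool_pos": TCP position; "tcp_rot": TCP orientation; "ft_force": force on the tool from outside, world axes, zero at the start; "wrist_torque": the same for the moment, N m; "finger_gap": finger opening in mm.
Only numpy, scipy, OpenCV 4.12 (cv2) and the standard library are available. Lean on these libraries where they do the work, as an engineer would, in place of code of your own. Each camera call takes 0.05 s, during which the arm holds its last target.

## Working session

There is one attempt and no reset: what is moved stays moved. The work goes in short steps, Python scripts to look and compute and a tool call to move; the robot and the scene stay as the last step left them, time stands still between calls to the robot, and variables do not carry over. Pictures are saved under pics/ and viewed, and the job is handed in when it is done.

Besides the shell and the picture viewer there is one more tool, called after "Call:" by a JSON object that holds its "fn" and its "kwargs", one argument or row to a line. servo_tool: Moves the arm, as the interface text tells. Its arguments: {"type":"object","properties":{"commands":{"type":"array","items":{"type":"array","items":{"type":"array","items":{"type":"number"}}}},"force":{"type":"number"}},"required":["commands"]}

```bash
mkdir -p pics
python3 - <<'E'
from bench import r
import cv2,numpy as np
s=r.sense();print(s)
for n in("scene","top"):
    p,d=r.snapshot(n);cv2.imwrite(f"pics/{n}0.png",p[:,:,::-1]);np.save(f"{n}_d.npy",d)
    np.save(f"{n}_p.npy",p)
    c=r.calibration(n);print(n,c);np.save(f"{n}_c.npy",c,allow_pickle=True)
E
```

```text
{'time': 0.0, 'joint_pos': array([ 6.66100629e+01,  7.51258351e+00,  8.53307228e+01, -6.93935316e-04,
        8.72595480e+01, -4.89196635e+00]), 'qd': array([ 0.05246329, -0.03279299,  0.00733784, -0.10437188,  0.06255168,
       -0.08422922]), 'joint_efforts': array([-3.40571067e-03, -5.69388664e+01, -5.00551486e+01, -2.15163645e-04,
        1.43230267e-02, -1.87386013e-05]), 'tool_pos': array([190.11801872, 568.50906358, 230.2568942 ]), 'tcp_rot': array([ 175.49411416,   89.89714337, -113.00382278]), 'ft_force': array([-0.65300017, -0.38539402,  0.77999937]), 'wrist_torque': array([0.06597473, 0.00418798, 0.01055313]), 'finger_gap': 85.47514563351557}
scene {'fx': 463.17576958674357, 'fy': 463.17576958674357, 'cx': 252.52236007279606, 'cy': 188.50131133540825, 'pose': array([[-6.41584691e-01,  5.41443616e-01, -5.43330374e-01,
         1.30666986e+03],
       [ 7.66784241e-01,  4.33999369e-01, -4.72955047e-01,
         6.27304316e+02],
       [-2.02734513e-02, -7.20057886e-01, -6.93617783e-01,
         8.17726021e+02],
       [ 0.00000000e+00,  0.00000000e+00,  0.00000000e+00,
         1.00000000e+00]])}
top {'fx': 397.67458691926055, 'fy': 397.67458691926055, 'cx': 245.74002685155043, 'cy': 189.53387516334323, 'pose': array([[-2.39931028e-02, -9.80143802e-01,  1.96831043e-01,
         3.74580232e+02],
       [-9.99667978e-01,  2.53727011e-02,  4.48993796e-03,
         2.22078438e+01],
       [-9.39492008e-03, -1.96657963e-01, -9.80427142e-01,
         1.21835507e+03],
       [ 0.00000000e+00,  0.00000000e+00,  0.00000000e+00,
         1.00000000e+00]])}
```

View pics/scene0.png

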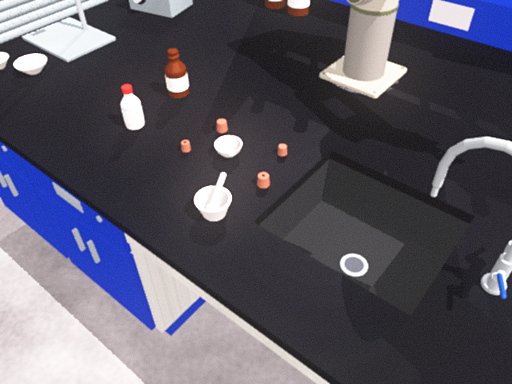

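View pics/top0.png

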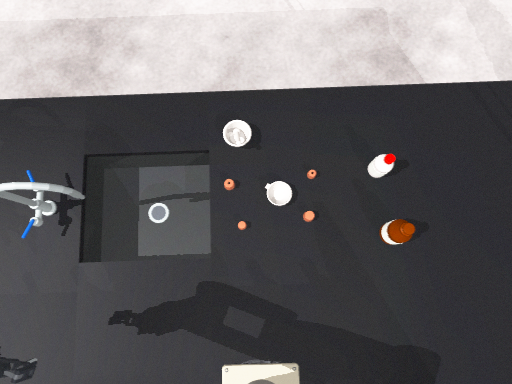

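```bash
cat > h.py <<'E'
import numpy as np,cv2
def ray(c,u,v,z):
    P=c["pose"];d=P[:3,:3]@np.array([(u-c["cx"])/c["fx"],(v-c["cy"])/c["fy"],1]);o=P[:3,3]
    return o+d*(z-o[2])/d[2]
def dep(c,u,v,d):
    P=c["pose"];return P[:3,:3]@(np.array([(u-c["cx"])/c["fx"],(v-c["cy"])/c["fy"],1])*d)+P[:3,3]
def proj(c,p):
    P=c["pose"];q=P[:3,:3].T@(np.array(p)-P[:3,3]);return c["cx"]+c["fx"]*q[0]/q[2],c["cy"]+c["fy"]*q[1]/q[2]
E
python3 - <<'E'
from h import *
for n in("top","scene"):
    c=np.load(n+"_c.npy",allow_pickle=True).item();p=np.load(n+"_p.npy");d=np.load(n+"_d.npy")
    f=p.astype(int);m=((f[:,:,0]>110)&(f[:,:,0]-f[:,:,2]>50)&(f[:,:,0]-f[:,:,1]>40)).astype(np.uint8)
    k,l,st,ce=cv2.connectedComponentsWithStats(m)
    for i in range(1,k):
        if st[i,4]<10: continue
        ys,xs=np.nonzero(l==i)
        pts=np.array([dep(c,x,y,d[y,x]) for x,y in zip(xs,ys)])
        t=pts[pts[:,2]>pts[:,2].max()-6]
        print(n,ce[i].round(1),st[i],"bbox",pts.min(0).round(),pts.max(0).round(),"top",t.mean(0).round(1),len(t),"ray",ray(c,*ce[i],15).round())
    # whites etc: above bench components
    if n=="top":
        H=np.zeros((384,512,3))
        vv,uu=np.mgrid[:384,:512]
        P=c["pose"];q=np.stack([(uu-c["cx"])/c["fx"]*d,(vv-c["cy"])/c["fy"]*d,d],-1);H=q@P[:3,:3].T+P[:3,3]
        m=((H[:,:,2]>8)&(d>0)).astype(np.uint8)
        k,l,st,ce=cv2.connectedComponentsWithStats(m)
        for i in range(1,k):
            if st[i,4]<20: continue
            h=H[l==i];print("obj",ce[i].round(),st[i,4],h.min(0).round(),h.max(0).round(),h.mean(0).round())
        for u,v in [(211,152),(211,262),(210,165),(211,255),(214,205),(204,205),(80,262),(300,140)]: print(u,v,H[v,u].round(),ray(c,u,v,0).round())
        cv2.imwrite("pics/topcrop.png",cv2.resize(p[100:280,60:440,::-1],None,fx=2.1,fy=2.1,interpolation=2))
E
```

```text
top [389.2 158.4] [383 153  13  12 107] bbox [ 660. -447.   -3.] [ 725. -368.  136.] top [ 673.6 -380.1  132.3] 44 ray [ 704. -423.   15.]
top [311.2 173.8] [307 169  10  10  69] bbox [ 649. -195.   -1.] [ 680. -164.   31.] top [ 661.3 -176.5   28. ] 30 ray [ 661. -177.   15.]
top [228.6 184.1] [224 179  11  11  97] bbox [620.  64.  -1.] [653.  96.  36.] top [635.1  80.2  31.9] 40 ray [635.  80.  15.]
top [308.3 215.8] [303 211  12  11 105] bbox [ 375. -181.   -4.] [ 547.   22. 1218.] top [ 374.6   22.2 1218.4] 1 ray [ 530. -161.   15.]
top [400.  230.9] [387 219  28  24 476] bbox [ 375. -433.   77.] [ 504.   22. 1218.] top [ 374.6   22.2 1218.4] 4 ray [ 477. -434.   15.]
top [241.6 225. ] [238 221   9   9  62] bbox [495.  30.  -5.] [518.  54.  33.] top [506.5  44.4  29.5] 15 ray [507.  43.  15.]
top [384.2 240.7] [382 238   7   6  10] bbox [ 442. -393.    7.] [ 457. -376.   22.] top [ 449.6 -382.2   19.5] 5 ray [ 449. -384.   15.]
obj [236. 133.] 572 [738.  10.   8.] [831.  94.  99.] [793.  52.  39.]
obj [381. 165.] 456 [ 645. -406.    8.] [ 700. -352.  136.] [ 667. -371.   82.]
obj
[... 1552 characters left out ...]
75. -541.   15.]
scene [180.7  93.8] [172  88  17  10  85] bbox [ 452. -403.    1.] [ 506. -369.   24.] top [ 482.4 -377.    21.1] 19 ray [ 487. -378.   15.]
scene [221.6 125.2] [216 118  12  16 155] bbox [ 483. -208.   -2.] [1307.  627.  818.] top [1306.7  627.3  817.7] 1 ray [ 530. -161.   15.]
scene [185.4 145.6] [181 139  10  14 120] bbox [ 628. -217.   -2.] [1307.  627.  818.] top [1306.7  627.3  817.7] 1 ray [ 663. -176.   15.]
scene [282.3 149.5] [278 143  10  14 121] bbox [470.  11.  -1.] [1307.  627.  818.] top [1306.7  627.3  817.7] 1 ray [509.  45.  15.]
scene [263.  179.7] [257 171  13  18 201] bbox [595.  43.  -2.] [654.  97.  34.] top [637.7  80.5  30.9] 68 ray [636.  80.  15.]
```

View pics/topcrop.png

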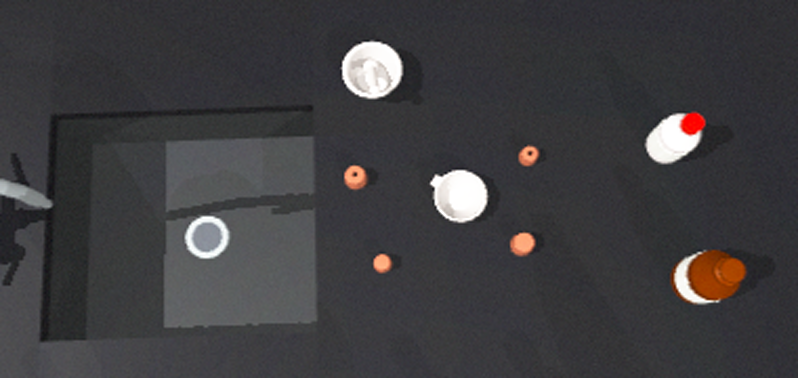

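Run:
```python
from bench import r
from scipy.spatial.transform import Rotation as R
import numpy as np
s=r.sense();A=R.from_euler('xyz',s["tcp_rot"],degrees=True);print(A.as_matrix().round(3))
for sg in(1,-1):
    z=np.array([sg,0,0]);x=np.array([0,0,-1]);y=np.cross(z,x)
    T=R.from_matrix(np.c_[x,y,z]);print(sg,y,(A.inv()*T).as_rotvec(degrees=True).round(2))
    # displacement to (507? ) in tool axes
for p in [(635,35,120),(507,0,120)]:
    print(p,(A.inv().apply(np.array(p)-s["tool_pos"])/10).round(2))
```

```text
[[-0.001 -0.948  0.317]
 [-0.002  0.317  0.948]
 [-1.     0.    -0.002]]
1 [0 1 0] [ 7.151e+01 -9.000e-02  5.000e-02]
-1 [ 0 -1  0] [-1.0849e+02 -6.0000e-02 -1.0000e-01]
(635, 35, 120) [ 11.09 -59.12 -36.47]
(507, 0, 120) [ 11.1  -48.09 -43.85]
```

Call:
{"fn": "servo_tool", "kwargs": {
  "commands": [
    [[200,0,-59,-36.5,71.5,0,0],[200,0,-59,-36.5,71.5,0,0],[200,0,-59,-36.5,71.5,0,0],[200,0,-59,-36.5,71.5,0,0],[200,0,-59,-36.5,71.5,0,0],[200,0,-59,-36.5,71.5,0,0],[200,0,-59,-36.5,71.5,0,0],[200,0,-59,-36.5,71.5,0,0]]
  ],
  "force": 20
}}

```text
time: 0.9
tool_pos: [446.9, 259.7, 231.1]
tcp_rot: [-173.0, 90.0, -170.6]
ft_force: [0.6, 1.1, 0.4]
finger_gap: 18.4
```

```bash
cat > w.py <<'E'
from bench import r
from scipy.spatial.transform import Rotation as R
import numpy as np,sys
s=r.sense();A=R.from_euler('xyz',s["tcp_rot"],degrees=True)
x=np.array([0,0,-1]);y=np.array([0,1,0]);T=R.from_matrix(np.c_[x,y,np.array([1,0,0])])
p=np.array([float(a) for a in sys.argv[1:4]])
print("t",s["time"],s["tool_pos"].round(1),"gap",round(s["finger_gap"],1),"F",s["ft_force"].round(1),"q",s["joint_pos"].round(0))
print("shift cm",(A.inv().apply(p-s["tool_pos"])/10).round(2),"turn",(A.inv()*T).as_rotvec(degrees=True).round(2))
E
python3 w.py 635 38 230
```

```text
t 0.9 [446.9 259.7 231.1] gap 18.4 F [0.6 1.1 0.4] q [24. -5. 98.  0. 87. 22.]
shift cm [  0.1  -22.94  17.86] turn [ 2.4  -0.01  0.  ]
```

Call:
{"fn": "servo_tool", "kwargs": {
  "commands": [
    [[200,0,-22.9,17.9,2.5,0,0],[200,0,-22.9,17.9,2.5,0,0],[200,0,-22.9,17.9,2.5,0,0],[200,0,-22.9,17.9,2.5,0,0],[200,0,-22.9,17.9,2.5,0,0],[200,0,-22.9,17.9,2.5,0,0],[200,0,-22.9,17.9,2.5,0,0],[200,0,-22.9,17.9,2.5,0,0]]
  ]
}}

```text
time: 1.7
tool_pos: [635.8, 40.5, 230.1]
tcp_rot: [170.7, 89.9, 170.9]
ft_force: [0.6, 0.7, 0.6]
finger_gap: 18.6
```

```bash
python3 w.py 635 38 40
```

```text
t 1.7 [635.8  40.5 230.1] gap 18.6 F [0.6 0.7 0.6] q [-1. 13. 79.  0. 88. -1.]
shift cm [19.01 -0.26 -0.04] turn [ 0.14 -0.12 -0.02]
```

Call:
{"fn": "servo_tool", "kwargs": {
  "commands": [
    [[200,5,-0.3,0,0,0,0],[200,10,-0.3,0,0,0,0],[200,15,-0.3,0,0,0,0],[200,18,-0.3,0,0,0,0],[200,20,-0.3,0,0,0,0],[200,20,-0.3,0,0,0,0]]
  ]
}}

```text
time: 2.3
tool_pos: [631.8, 40.0, 27.1]
tcp_rot: [176.3, 89.6, 176.7]
ft_force: [-0.7, -0.3, -0.2]
finger_gap: 18.8
```

```bash
python3 w.py 635 38 7
python3 - <<'E'
from bench import r
import cv2
for n in("wrist","scene"):
    p,d=r.snapshot(n);cv2.imwrite(f"pics/{n}1.png",p[:,:,::-1])
cv2.imwrite("pics/scene1c.png",cv2.resize(p[80:240,150:360,::-1],None,fx=3.5,fy=3.5,interpolation=2))
E
```

```text
t 2.3 [631.8  40.   27.1] gap 18.8 F [-0.7 -0.3 -0.2] q [-1. 23. 89.  0. 68. -1.]
shift cm [ 2.01 -0.2   0.33] turn [ 0.35 -0.44 -0.03]
```

View pics/wrist1.png

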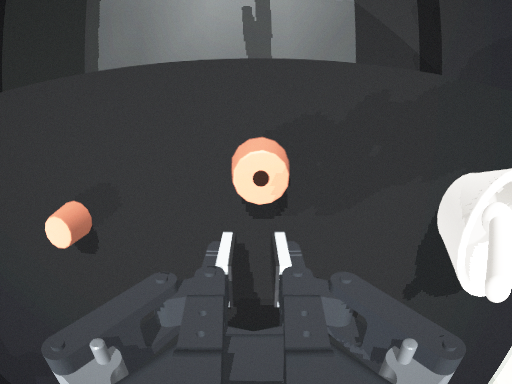

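View pics/scene1c.png

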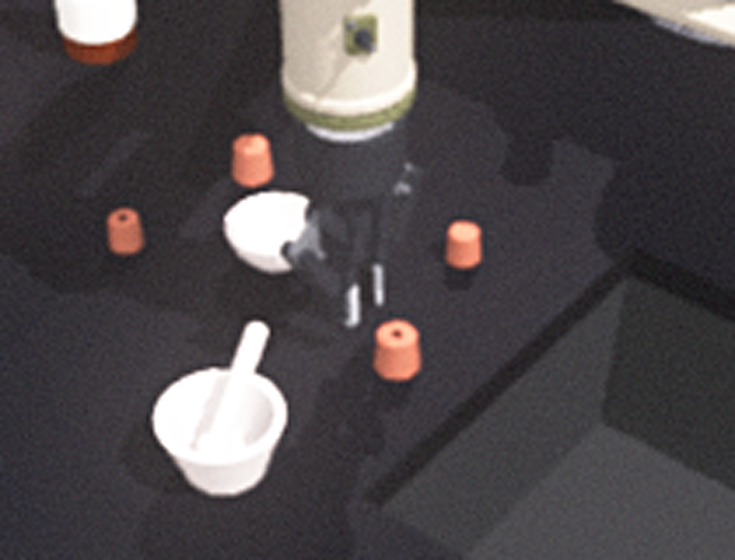

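Call:
{"fn": "servo_tool", "kwargs": {
  "commands": [
    [[200,1.2,0,0.2,0,0,0],[200,2.0,0,0.3,0,0,0],[200,2.0,0,0.3,0,0,0]]
  ]
}}

```text
time: 2.7
tool_pos: [638.4, 38.5, 10.3]
tcp_rot: [177.7, 89.9, 177.9]
ft_force: [-0.5, -0.2, 0.2]
finger_gap: 18.4
```

```bash
python3 w.py 635 160 7
```

```text
t 2.7 [638.4  38.5  10.3] gap 18.4 F [-0.5 -0.2  0.2] q [-1. 25. 89.  0. 66. -1.]
shift cm [ 0.34 12.15 -0.29] turn [ 0.25 -0.07 -0.  ]
```

Call:
{"fn": "servo_tool", "kwargs": {
  "commands": [
    [[200,0.2,0.6,-0.2,0,0,0],[200,0.2,1.8,-0.2,0,0,0],[200,0.2,3.2,-0.2,0,0,0],[200,0.2,4.6,-0.2,0,0,0],[200,0.2,6.0,-0.2,0,0,0],[200,0.2,7.4,-0.2,0,0,0],[200,0.2,8.8,-0.2,0,0,0],[200,0.2,9.5,-0.2,0,0,0]]
  ]
}}

```text
time: 3.5
tool_pos: [636.5, 135.3, 9.4]
tcp_rot: [68.4, 90.0, 68.7]
ft_force: [-0.6, 0.7, 0.2]
finger_gap: 18.0
```

```bash
python3 w.py 635 160 7
python3 - <<'E'
from bench import r
import cv2
p,d=r.snapshot("wrist");cv2.imwrite(f"pics/wrist2.png",p[:,:,::-1])
E
```

```text
t 3.5 [636.5 135.3   9.4] gap 18.0 F [-0.6  0.7  0.2] q [ 7. 26. 87.  0. 67.  7.]
shift cm [ 0.24  2.47 -0.13] turn [ 0.32  0.01 -0.02]
```

View pics/wrist2.png

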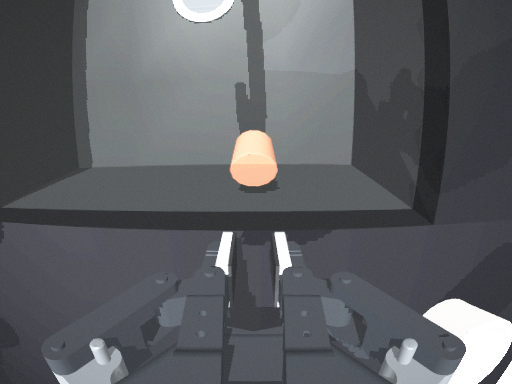

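Call:
{"fn": "servo_tool", "kwargs": {
  "commands": [
    [[200,-3,-1,-1,0,0,0],[200,-5.5,-4,-4,0,0,0],[200,-5.5,-7.5,-7.5,0,0,0],[200,-5.5,-11,-11,0,0,0],[200,-5.5,-13,-12.8,0,0,0],[200,-5.5,-13.2,-12.9,0,0,0],[200,-5.5,-13.2,-12.9,0,0,0]]
  ]
}}

```text
time: 4.25
tool_pos: [508.3, 0.2, 64.7]
tcp_rot: [-0.0, 89.9, 0.1]
ft_force: [-0.7, 0.6, 0.0]
finger_gap: 18.6
```

```bash
python3 w.py 507 3 8
python3 - <<'E'
from bench import r
import cv2
p,d=r.snapshot("wrist");cv2.imwrite(f"pics/wrist3.png",p[:,:,::-1])
E
```

```text
t 4.25 [5.083e+02 2.000e-01 6.470e+01] gap 18.6 F [-0.7  0.6  0. ] q [ -6.   2. 109.   0.  69.  -6.]
shift cm [ 5.67  0.28 -0.14] turn [ 0.15  0.06 -0.  ]
```

View pics/wrist3.png

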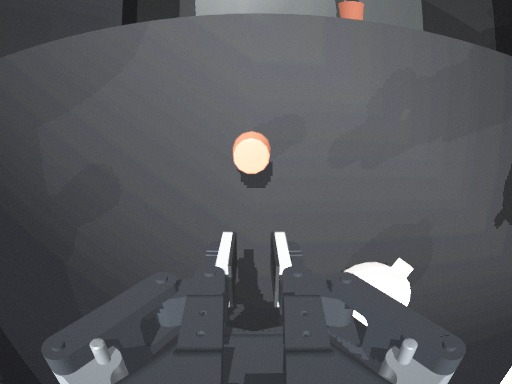

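Call:
{"fn": "servo_tool", "kwargs": {
  "commands": [
    [[200,3,0.2,0,0,0,0],[200,5,0.2,0,0,0,0],[200,5.6,0.2,0,0,0,0],[200,5.6,0.8,0,0,0,0],[200,5.6,1.8,0,0,0,0],[200,5.6,3.0,0,0,0,0],[200,5.6,4.4,0,0,0,0],[200,5.6,5.8,0,0,0,0]]
  ]
}}

```text
time: 5.1
tool_pos: [508.4, 60.4, 9.1]
tcp_rot: [3.0, 89.9, 3.3]
ft_force: [-0.3, -0.5, -0.5]
finger_gap: 18.1
```

```bash
python3 w.py 507 140 8
```

```text
t 5.1 [508.4  60.4   9.1] gap 18.1 F [-0.3 -0.5 -0.5] q [  1.   7. 110.   0.  62.   1.]
shift cm [ 0.11  7.97 -0.11] turn [ 0.27  0.08 -0.  ]
```

Call:
{"fn": "servo_tool", "kwargs": {
  "commands": [
    [[200,0,1.4,0,0,0,0],[200,0,2.8,0,0,0,0],[200,0,4.2,0,0,0,0],[200,0,5.6,0,0,0,0],[200,0,7.0,0,0,0,0],[200,0,7.8,0,0,0,0],[200,0,7.8,0,0,0,0]]
  ]
}}

```text
time: 5.8
tool_pos: [507.4, 138.0, 8.2]
tcp_rot: [150.1, 90.0, 150.4]
ft_force: [0.1, -0.7, -0.5]
finger_gap: 18.6
```

```bash
python3 w.py 507 140 8
python3 - <<'E'
from bench import r
import cv2
p,d=r.snapshot("wrist");cv2.imwrite(f"pics/wrist4.png",p[:,:,::-1])
E
```

```text
t 5.8 [507.4 138.    8.2] gap 18.6 F [ 0.1 -0.7 -0.5] q [ 10.   9. 108.   0.  63.   9.]
shift cm [ 0.02  0.2  -0.04] turn [ 0.32 -0.01 -0.01]
```

View pics/wrist4.png

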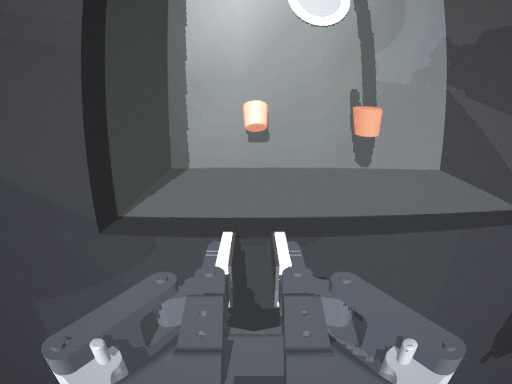

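Call:
{"fn": "servo_tool", "kwargs": {
  "commands": [
    [[200,-3,-1,0,0,0,0],[200,-5.5,-4,0.3,0,0,0],[200,-5.5,-8.5,0.6,0,0,0],[200,-5.5,-13,1,0,0,0],[200,-5.5,-17.5,1.4,0,0,0],[200,-5.5,-22,1.8,0,0,0],[200,-5.5,-26.5,2.2,0,0,0],[200,-5.5,-31,2.3,0,0,0]]
  ]
}}

```text
time: 6.65
tool_pos: [531.6, -175.7, 63.4]
tcp_rot: [-38.5, 90.0, -38.3]
ft_force: [0.8, 0.6, 0.3]
finger_gap: 18.4
```

Call:
{"fn": "servo_tool", "kwargs": {
  "commands": [
    [[200,0,-2.5,0,0,0,0],[200,0,-3.4,0,0,0,0],[200,0,-3.4,0,0,0,0]]
  ]
}}

```text
time: 6.95
tool_pos: [531.5, -208.4, 63.1]
tcp_rot: [159.4, 90.0, 159.5]
ft_force: [-0.2, 1.0, -0.6]
finger_gap: 18.4
```

```bash
python3 w.py 531 -203 8
python3 - <<'E'
from bench import r
import cv2
p,d=r.snapshot("wrist");cv2.imwrite(f"pics/wrist5.png",p[:,:,::-1])
E
```

```text
t 6.95 [ 531.5 -208.4   63.1] gap 18.4 F [-0.2  1.  -0.6] q [-27.  11.  99.  -0.  69. -27.]
shift cm [ 5.51  0.54 -0.05] turn [ 0.1  -0.02 -0.01]
```

View pics/wrist5.png

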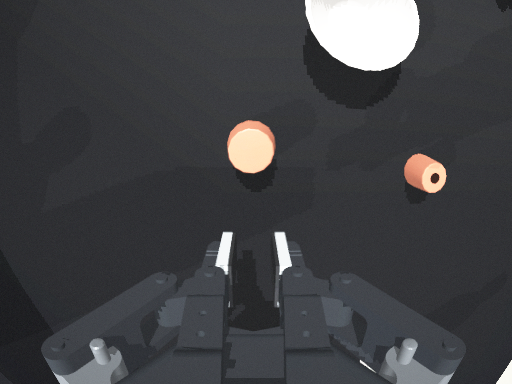

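Call:
{"fn": "servo_tool", "kwargs": {
  "commands": [
    [[200,3,0,0,0,0,0],[200,5,0,0,0,0,0],[200,5.5,0.2,0,0,0,0],[200,5.5,1.0,0,0,0,0],[200,5.5,2.0,0,0,0,0],[200,5.5,3.0,-0.3,0,0,0],[200,5.5,4.2,-0.8,0,0,0],[200,5.5,5.4,-1.2,0,0,0]]
  ]
}}

```text
time: 7.8
tool_pos: [519.8, -152.1, 9.0]
tcp_rot: [-23.5, 89.9, -23.2]
ft_force: [-0.5, -0.0, 0.1]
finger_gap: 18.1
```

```bash
python3 w.py 500 -105 8
python3 - <<'E'
from bench import r
import cv2
p,d=r.snapshot("wrist");cv2.imwrite(f"pics/wrist6.png",p[:,:,::-1])
E
```

```text
t 7.8 [ 519.8 -152.1    9. ] gap 18.1 F [-0.5 -0.   0.1] q [-22.  11. 105.  -0.  63. -22.]
shift cm [ 0.1   4.72 -1.96] turn [0.27 0.06 0.03]
```

View pics/wrist6.png

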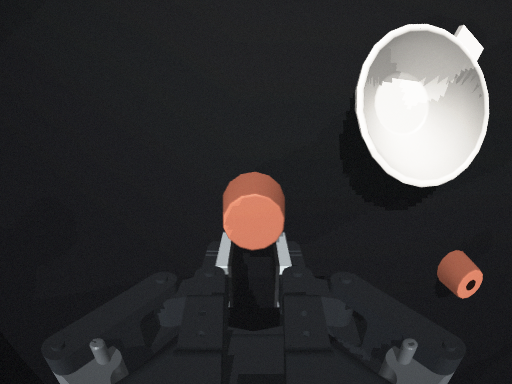

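Nested well and clear of the dish. Continue.

Call:
{"fn": "servo_tool", "kwargs": {
  "commands": [
    [[200,0,1.2,-0.5,0,0,0],[200,0,2.4,-1.0,0,0,0],[200,0,3.6,-1.5,0,0,0],[200,0,4.8,-2.0,0,0,0],[200,0,6.0,-2.1,0,0,0],[200,0,7.3,-2.1,0,0,0],[200,0,8.6,-2.1,0,0,0],[200,0,9.9,-2.1,0,0,0]]
  ]
}}

```text
time: 8.65
tool_pos: [498.4, -53.0, 8.3]
tcp_rot: [77.7, 90.0, 77.9]
ft_force: [0.8, 0.8, -1.0]
finger_gap: 18.6
```

Call:
{"fn": "servo_tool", "kwargs": {
  "commands": [
    [[200,0,1.3,0,0,0,0],[200,0,2.6,0,0,0,0],[200,0,3.9,0,0,0,0],[200,0,5.2,0,0,0,0],[200,0,6.5,0,0,0,0],[200,0,7.8,0,0,0,0],[200,0,9.1,0,0,0,0],[200,0,10.4,0,0,0,0]]
  ]
}}

```text
time: 9.45
tool_pos: [497.9, 50.9, 8.3]
tcp_rot: [-77.9, 90.0, -77.6]
ft_force: [0.5, 0.0, -0.9]
finger_gap: 18.3
```

```bash
python3 w.py 498 140 8
python3 - <<'E'
from bench import r
import cv2
p,d=r.snapshot("wrist");cv2.imwrite(f"pics/wrist7.png",p[:,:,::-1])
E
```

```text
t 9.45 [497.9  50.9   8.3] gap 18.3 F [ 0.5  0.  -0.9] q [ -0.   6. 112.  -0.  62.  -0.]
shift cm [0.03 8.91 0.05] turn [0.25 0.   0.  ]
```

View pics/wrist7.png

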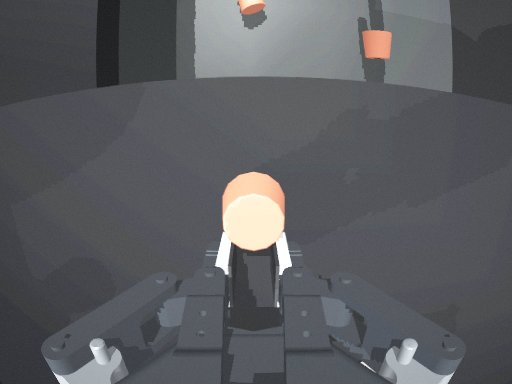

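Call:
{"fn": "servo_tool", "kwargs": {
  "commands": [
    [[200,0,1.3,0,0,0,0],[200,0,2.6,0,0,0,0],[200,0,3.9,0,0,0,0],[200,0,5.2,0,0,0,0],[200,0,6.5,0,0,0,0],[200,0,7.8,0,0,0,0],[200,0,8.9,0,0,0,0],[200,0,8.9,0,0,0,0]]
  ]
}}

```text
time: 10.3
tool_pos: [497.5, 140.3, 8.3]
tcp_rot: [73.2, 90.0, 73.5]
ft_force: [-0.4, 0.8, -0.4]
finger_gap: 18.3
```

```bash
python3 w.py 663 -220 70
python3 - <<'E'
from bench import r
import cv2
p,d=r.snapshot("wrist");cv2.imwrite(f"pics/wrist8.png",p[:,:,::-1])
E
```

```text
t 10.3 [497.5 140.3   8.3] gap 18.3 F [-0.4  0.8 -0.4] q [ 10.   8. 109.   0.  62.  10.]
shift cm [ -6.18 -36.12  16.34] turn [ 0.33  0.01 -0.02]
```

View pics/wrist8.png

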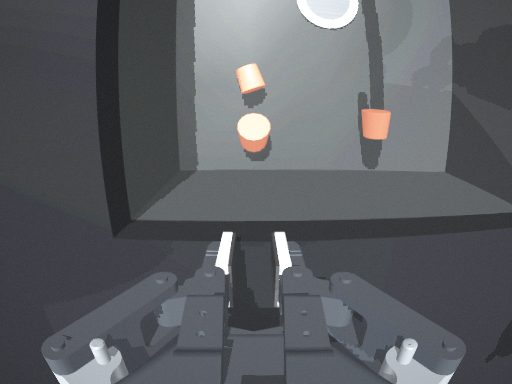

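Run:
```python
from bench import r
import numpy as np
s=r.sense();c=r.calibration("wrist");p,d=r.snapshot("wrist");P=c["pose"]
for u,v in[(60,345),(70,330),(98,350),(120,310),(165,285),(345,280),(400,310),(445,345),(408,350),(455,365),(300,262),(212,262),(200,300),(226,240),(281,240)]:
    dx,dy=u-c["cx"],v-c["cy"];rr=np.hypot(dx,dy);t=rr/c["fx"]
    q=np.array([np.tan(t)*dx/rr,np.tan(t)*dy/rr,1])*d[v,u]
    print((u,v),(P[:3,:3]@q+P[:3,3]-s["tool_pos"]).round())
```

```text
(60, 345) [-57.  14.  92.]
(70, 330) [-58.  12.  83.]
(98, 350) [-46.  11.  88.]
(120, 310) [-45.  12.  69.]
(165, 285) [-33.  13.  53.]
(345, 280) [35. 14. 51.]
(400, 310) [49. 13. 71.]
(445, 345) [56. 14. 92.]
(408, 350) [45. 12. 89.]
(455, 365) [58. 11. 97.]
(300, 262) [21.  8. 26.]
(212, 262) [-19.   8.  26.]
(200, 300) [-17.  17.  67.]
(226, 240) [-13.  12.  12.]
(281, 240) [13. 12. 13.]
```

Call:
{"fn": "servo_tool", "kwargs": {
  "commands": [
    [[200,-3,-1,0.5,0,0,0],[200,-6.2,-4,2,0,0,0],[200,-6.2,-8,4,0,0,0],[200,-6.2,-12,6,0,0,0],[200,-6.2,-16,8,0,0,0],[200,-6.2,-20,10,0,0,0],[200,-6.2,-24,12,0,0,0],[200,-6.2,-28,14,0,0,0]]
  ]
}}

```text
time: 11.2
tool_pos: [639.0, -143.2, 70.2]
tcp_rot: [-159.2, 90.0, -159.0]
ft_force: [0.2, 0.9, 0.0]
finger_gap: 18.4
```

Call:
{"fn": "servo_tool", "kwargs": {
  "commands": [
    [[200,0,-4,1.3,0,0,0],[200,0,-7,2.3,0,0,0],[200,0,-8.1,2.4,0,0,0],[200,0,-8.1,2.4,0,0,0],[200,0,-8.1,2.4,0,0,0]]
  ]
}}

```text
time: 11.7
tool_pos: [662.5, -220.8, 69.8]
tcp_rot: [138.7, 89.9, 139.0]
ft_force: [0.0, 0.5, 0.5]
finger_gap: 18.6
```

```bash
python3 w.py 661 -220 8
python3 - <<'E'
from bench import r
import cv2
p,d=r.snapshot("wrist");cv2.imwrite(f"pics/wrist9.png",p[:,:,::-1])
E
```

```text
t 11.7 [ 662.5 -220.8   69.8] gap 18.6 F [0.  0.5 0.5] q [-23.  29.  76.   0.  75. -23.]
shift cm [ 6.18  0.08 -0.14] turn [ 0.23 -0.05 -0.05]
```

View pics/wrist9.png

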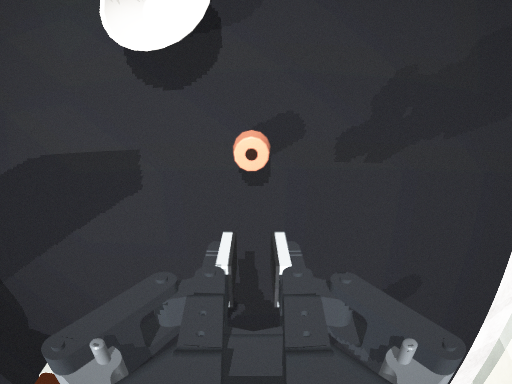

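Call:
{"fn": "servo_tool", "kwargs": {
  "commands": [
    [[200,3,0,-0.1,0,0,0],[200,5.2,0,-0.1,0,0,0],[200,6.1,0.3,-0.1,0,0,0],[200,6.1,1.2,-0.1,0,0,0],[200,6.1,2.2,-0.1,0,0,0],[200,6.1,3.2,0.0,0,0,0],[200,6.1,4.4,0.3,0,0,0],[200,6.1,5.6,0.6,0,0,0]]
  ]
}}

```text
time: 12.55
tool_pos: [669.8, -164.4, 10.5]
tcp_rot: [-16.3, 89.9, -16.0]
ft_force: [-0.9, -0.5, 0.3]
finger_gap: 18.3
```

```bash
python3 w.py 675 -115 8
python3 - <<'E'
from bench import r
import cv2
p,d=r.snapshot("wrist");cv2.imwrite(f"pics/wrist10.png",p[:,:,::-1])
E
```

```text
t 12.55 [ 669.8 -164.4   10.5] gap 18.3 F [-0.9 -0.5  0.3] q [-18.  32.  80.   0.  69. -18.]
shift cm [0.25 4.93 0.54] turn [0.27 0.1  0.03]
```

View pics/wrist10.png

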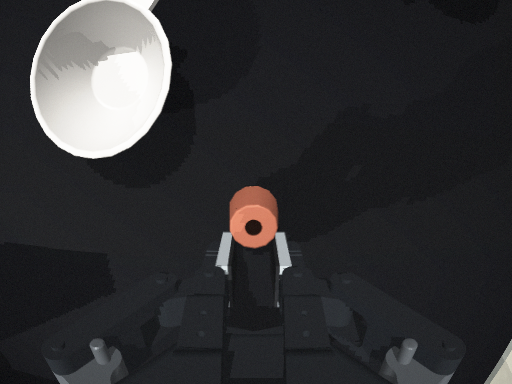

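Call:
{"fn": "servo_tool", "kwargs": {
  "commands": [
    [[200,0.2,1.2,0.3,0,0,0],[200,0.2,2.4,0.6,0,0,0],[200,0.2,3.6,0.8,0,0,0],[200,0.2,4.9,0.8,0,0,0],[200,0.2,6.2,0.8,0,0,0],[200,0.2,7.5,0.8,0,0,0],[200,0.2,8.8,0.8,0,0,0],[200,0.2,10.1,0.8,0,0,0]]
  ]
}}

```text
time: 13.4
tool_pos: [676.3, -63.3, 7.3]
tcp_rot: [142.3, 90.0, 142.5]
ft_force: [-0.3, -0.4, 0.2]
finger_gap: 18.6
```

```bash
python3 w.py 655 140 8
python3 - <<'E'
from bench import r
import cv2
p,d=r.snapshot("wrist");cv2.imwrite(f"pics/wrist11.png",p[:,:,::-1])
E
```

```text
t 13.4 [676.3 -63.3   7.3] gap 18.6 F [-0.3 -0.4  0.2] q [-10.  30.  81.   0.  68. -10.]
shift cm [-0.07 20.33 -2.04] turn [ 0.25 -0.01 -0.  ]
```

View pics/wrist11.png

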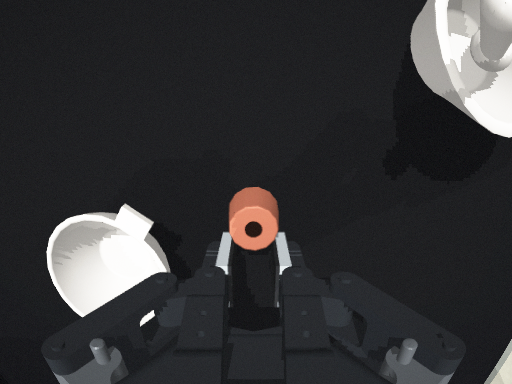

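Call:
{"fn": "servo_tool", "kwargs": {
  "commands": [
    [[200,-0.1,1.2,0,0,0,0],[200,-0.1,2.4,0,0,0,0],[200,-0.1,3.6,-0.2,0,0,0],[200,-0.1,4.8,-0.6,0,0,0],[200,-0.1,6.0,-1.0,0,0,0],[200,-0.1,7.2,-1.4,0,0,0],[200,-0.1,8.4,-1.8,0,0,0],[200,-0.1,9.6,-2.0,0,0,0]]
  ]
}}

```text
time: 14.25
tool_pos: [655.4, 32.5, 8.3]
tcp_rot: [-176.8, 90.0, -176.5]
ft_force: [0.7, 0.6, 0.1]
finger_gap: 18.5
```

Call:
{"fn": "servo_tool", "kwargs": {
  "commands": [
    [[200,0,1.3,0,0,0,0],[200,0,2.6,0,0,0,0],[200,0,3.9,0,0,0,0],[200,0,5.2,0,0,0,0],[200,0,6.5,0,0,0,0],[200,0,7.8,0,0,0,0],[200,0,9.1,0,0,0,0],[200,0,10.4,0,0,0,0]]
  ]
}}

```text
time: 15.05
tool_pos: [655.5, 136.6, 8.3]
tcp_rot: [161.2, 90.0, 161.4]
ft_force: [0.4, 0.2, 0.1]
finger_gap: 18.8
```

```bash
python3 w.py 655 145 8
python3 - <<'E'
from bench import r
import cv2
p,d=r.snapshot("wrist");cv2.imwrite(f"pics/wrist12.png",p[:,:,::-1])
E
```

```text
t 15.05 [655.5 136.6   8.3] gap 18.8 F [0.4 0.2 0.1] q [ 7. 29. 83.  0. 68.  7.]
shift cm [ 0.03  0.84 -0.05] turn [ 0.25 -0.   -0.  ]
```

View pics/wrist12.png

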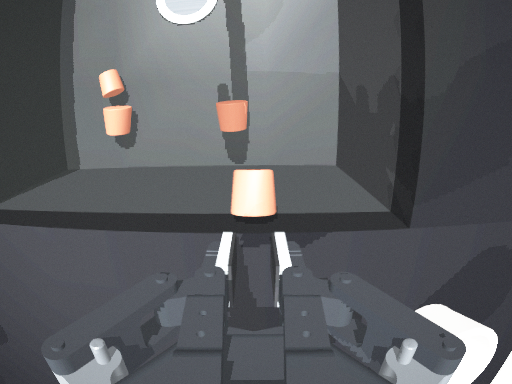

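Falling in. Retreat up and inspect.

Call:
{"fn": "servo_tool", "kwargs": {
  "commands": [
    [[200,-1,0.8,0,0,0,0],[200,-5,0.8,0,0,0,0],[200,-10,0.8,-2,0,0,0],[200,-15,0.8,-5,0,0,0],[200,-19,0.8,-9,0,0,0],[200,-20,0.8,-13,0,0,0],[200,-20,0.8,-16,0,0,0],[200,-20,0.8,-16,0,0,0]]
  ]
}}

```text
time: 15.9
tool_pos: [492.3, 142.9, 209.9]
tcp_rot: [21.3, 90.0, 21.6]
ft_force: [0.8, 0.2, -0.6]
finger_gap: 18.1
```

```bash
python3 w.py 655 145 8
python3 - <<'E'
from bench import r
import cv2,numpy as np
from h import *
p,d=r.snapshot("wrist");cv2.imwrite(f"pics/wrist13.png",p[:,:,::-1])
for n in("top","scene"):
    p,d=r.snapshot(n)
    cv2.imwrite(f"pics/{n}13.png",p[:,:,::-1])
    if n=="top":
        c=r.calibration(n);o=np.load("top_p.npy").astype(int)
        w0=(o.min(2)>150);w1=(p.astype(int).min(2)>150)
        for nm,(a,b,e,f) in dict(dish=(175,212,260,298),mortar=(115,150,218,258)).items():
            print(nm,[np.argwhere(w[a:b,e:f]).mean(0).round(2)+[a,e] for w in(w0,w1)])
E
```

```text
t 15.9 [492.3 142.9 209.9] gap 18.1 F [ 0.8  0.2 -0.6] q [ 10.  -6. 101.   0.  85.  10.]
shift cm [20.2   0.12 16.26] turn [ 0.28  0.04 -0.02]
dish [array([192.62, 278.46]), array([192.43, 278.44])]
mortar [array([132.74, 236.51]), array([132.73, 236.5 ])]
```

View pics/wrist13.png

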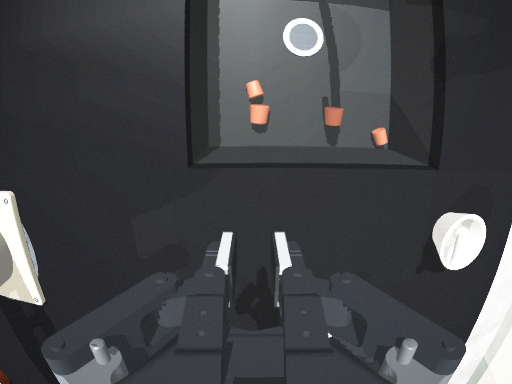

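View pics/top13.png

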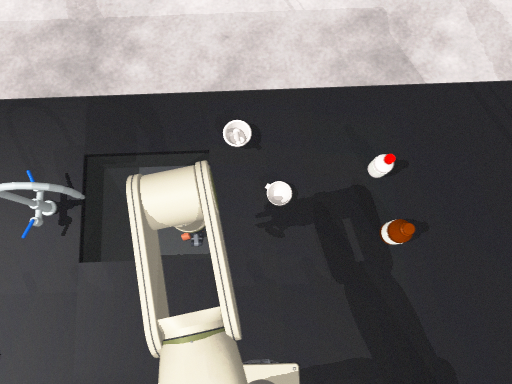

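View pics/scene13.png

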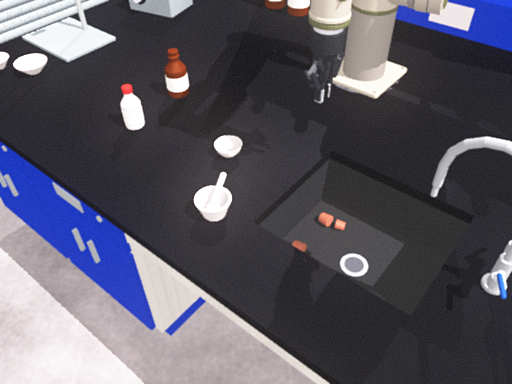

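```bash
python3 -c "
from bench import r
print(r.hand_in())"
```

```text
the job is handed in; nothing more can be done
None
```

All four stoppers are in the sink. I pushed them one at a time with the nearly shut fingertips, low along the bench top, curving the two rear ones around the dish. The job was handed in at about 16 s of the 64 s allowed.

- **Stoppers:** the last wrist picture shows all four lying on the sink floor and none left on the bench. The fixed scene view shows only three of them, because the near wall hides the fourth.
- **Dish and mortar:** compared with the first overhead picture, the dish moved at most 0.2 px and the mortar about 0.01 px, so both are where they were.
- **Bottles:** I checked these only by eye; both stand as before in the last overhead and scene pictures.
- **Forces:** the wrist force read about 1 N or less at every reading.

No check failed.

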